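Sort the slab-roller knobs by keyway

TASK

Put the slab roller's two bar knobs back on their blue board: by trying them on its three keyed spindles, find for each knob the spindle on which it goes fully home, flat on the plate, with its red nose pointing to that spindle's white mark (within about 20 degrees). Leave both knobs seated like that and let go, the third spindle empty; do not shift the jar, the bowl or the wooden block.

Things in the scene. Friction and masses are not known exactly. Their poses are not given: they have to be found in the camera images.
- knob_a_mid (a point): on the axis of knob a, half-way up (33 mm above its underside; z up, nose to -x): one of two look-alike loose aluminium knobs, upright at the start, 66 mm tall in all. Round skirt 60 mm across and 34 mm high; on it an upright black bar grip 14 mm thick (y), 50 mm long (x), 32 mm high, spanning 1 to 33 mm above this point; one end of the bar is red, the nose
- knob_b_mid (a point): the other knob: the same description as knob_a_mid in every respect but the place of the keyway
- knob_a_nose (a point): end face of the red nose of knob a: 25 mm from the knob's axis towards the knob's -x, 50 mm above its underside
- knob_b_nose (a point): the same on knob b
- knob_a: knob a as a whole, origin at the centre of its underside. Blind bore 25 mm across, 30 mm deep, with one keyway 10.5 mm wide, open below and hidden from above. From above it lies under the nose, or 50 degrees anticlockwise or 50 clockwise of it; the knobs differ in this, which is which is not told. Mass 0.15 to 0.31 kg
- knob_b: knob b as a whole, likewise
- rack: fixed blue steel plate 90 mm (x) by 300 mm (y) by 12 mm high lying on the bench, origin at the centre of its underside, -x towards the robot and the white marks. Three spindles stand on its centre line, at y = +100, 0 and -100 mm; a white mark is painted 38 mm in front (-x) of each
- spindle1 (a point): left (+y) spindle: its foot, on its axis at the plate's top face. A steel post 22 mm thick, 28 mm high, its top 8 mm tapering to 10 mm. One brass key, 7 mm wide, reaches from the axis to 18 mm out; its top is 13 mm above the plate, so that a knob resting on it stands 13 mm proud of home. Play of a seated knob: about 6 degrees either way
- spindle2 (a point): the same for the middle spindle. Of the three spindles one has its key towards its white mark (rack -x), one 50 degrees anticlockwise and one 50 degrees clockwise of that, from above; which stands where changes, and each key is up to 10 degrees out of true
- spindle3 (a point): the same for the right (-y) spindle
- jar: bystander: closed blue glaze jar 64 mm across, 85 mm tall, origin at the centre of its underside
- bowl: bystander: terracotta bowl 110 mm across, 50 mm high, origin at the centre of its underside
- block: bystander: pale wooden block 70 by 50 by 60 mm, origin at the centre of its underside

How it is judged:
At the end, for the whole second after the job is handed in: Each knob is at rest and upright on one of the spindles (axis within 5 mm), its underside within 3.5 mm of the plate, the bar within 0.42 rad of the rack's x axis and the nose on the side of the white marks; both released ((horizontal distance between knob_a_mid and spindle1 below 0.005 m or horizontal distance between knob_a_mid and spindle2 below 0.005 m or horizontal distance between knob_a_mid and spindle3 below 0.005 m) and z of each of knob_a_mid, knob_b_mid in the frame of rack below 0.0485 m and angle between each of knob_a_mid, knob_b_mid's own z axis and vertical below 0.08 rad and angle between the x axis of each of knob_a_mid, knob_b_mid and the x axis of rack, either way round below 0.42 rad and x of each of knob_a_nose, knob_b_nose in the frame of rack below -0.012 m and linear speed of each of knob_a, knob_b below 0.02 m/s and (horizontal distance between knob_b_mid and spindle1 below 0.005 m or horizontal distance between knob_b_mid and spindle2 below 0.005 m or horizontal distance between knob_b_mid and spindle3 below 0.005 m)); the robot touches nothing.
It fails at once if the jar is shifted more than 30 mm (distance of jar from where it was at the start of the episode above 0.03 m).
It fails at once if the bowl is shifted more than 30 mm (distance of bowl from where it was at the start of the episode above 0.03 m).
It fails at once if the block is shifted more than 30 mm (distance of block from where it was at the start of the episode above 0.03 m).
It also fails if it takes over 72 s, if anything falls off the work surface, if the arm or the gripper's body presses on something with over 40 N, if the wrist force passes 120 N, or if a joint passes its speed limit or range.

ROBOT

A 7-joint arm with a two-finger parallel gripper is mounted at the origin on the work surface. World frame = base frame: x ahead of the robot, y to its left, z up, the work surface at z = 0. Lengths are in m, angles in rad, forces in N, time in s.
With the tool pointing down it reaches from about 0.4 to 0.85 m from the base axis. Payload 10.4 kg.
Tool frame: the origin (TCP) lies on the front face of the gripper's body, between the roots of the fingers; the fingertips stand 70 mm ahead of it and the grasp point (between the pads) lies 51 mm ahead of it (arm.tips_ahead is the distance from the TCP to the fingertips, in m); z points along the fingers, y is the direction in which the jaws open and shut (so a half turn about z gives the same grasp; the last joint's range is limited). The gripper opens to 87 mm and grips with 3 to 60 N. Pads are 19 mm wide; open, the fingers measure 117 mm over their backs; the gripper's body (75 mm by 190 mm) begins 51 mm behind the grasp point.
Start: joints at [-1.371, 0.332, -0.065, 1.46, 0.022, 1.35, -0.088], TCP at [0.138, 0.61, 0.292] pointing down, gripper open.
Joint ranges: [-2.6, 2.6], [-0.5, 2.12], [-1.47, 1.34], [0.16, 2.42], [-1.27, 4.41], [0.06, 2.06], [-2.6, 2.6]. Speed limits (rad/s): [2.22, 2.22, 2.79, 2.79, 3.14, 3.14, 3.14].

INTERFACE

Orientations are given as a 3x3 rotation matrix whose columns are the frame's x, y, z axes.
In Python, from workcell import arm, viewer, nets gives the robot as it stands.
- The arm moves only by the tool apply_moves, never from a script. Its argument "rows" is a list that holds one entry, the list of rows, each a list of 5 numbers: the shift along the tool's x, y, z in mm, then the turn about the tool's z in degrees, then the finger opening in mm, from 0 to 87. A call has 1 to 8 rows; each row is the pose to reach, as a shift and turn from the pose commanded when the call began, along the tool's axes at that moment; what a row does not reach only later rows make up. A row lasts 1/10 s, in which the tool goes at most 50 mm and 8.59 degrees, less where a joint would pass 70% of its speed; a pose out of reach is approached as far as the arm can. A call with a gripper value outside its range is refused whole. The fingers move at their own pace and stop on an object; "newtons" is the grip in N (left out, the last holds). Time passes only in rows, so rows that repeat a pose let the fingers close. It gives the time, the measured TCP pose, the force and the opening at its end, in the units of the state.
- arm.read_state(): the state, without advancing time (a new reading comes with each control period).
- viewer.grab_frame(name): name is "scene" or "top"; returns (picture, depth): 400x640x3 uint8, red, green, blue; 400x640 float32, m along the optical axis (not along the pixel's ray), 0 where there is no reading.
- viewer.camera_info(name): a dict with "vertical_fov" (degrees; the focal length in pixels is half the picture's height over the tangent of half this angle, whatever the lens; pixels are square), "cx", "cy" (the principal point, pixels), "camera_from_world" (4x4, takes a point from world to camera coordinates). Camera axes: x right, y up, looking along -z (the intrinsics and any distortion apply to the point x, -y, -z); pixel columns grow to the right and rows downward; lengths in m; the calibration is good to about 2 mm. A picture is of the moment at which its call begins. camera_info takes no time and is no camera call.
- arm.finish_job(): hands the job in, once; it reports no verdict.
Trained networks look in the newest picture that a camera, given by its name, has taken for a name from the list of things; names that differ only in an ending like _2 or _b are one class to them, and where a whole thing is asked for, a point or a joint stands for the part that bears it (a point fixed in the world has none). Each returns a list of dicts, best first, with "conf" (0 to 1); they miss things now and then, are a little off and sometimes report something else, mostly with a low value. They report only what shows in the picture. A call takes as long as a camera call.
- nets.search_frame(camera, target): "extent" ([left, top, right, bottom] in pixels, round what is visible of it).
- nets.regions_of(camera, target): "region" (400x640 bool, what is visible of it) and "extent" ([left, top, right, bottom] in pixels, round what is visible of it).
The state is a dict: "time_s": time; "q": joint angles; "qvel": joint speeds; "tau": joint torques, N m; "position": TCP position; "tool_rot": TCP orientation; "wrist_force": force on the tool from outside, world axes, zero at the start; "wrist_torque": the same for the moment, N m; "gripper_width": finger opening in m.
Only numpy, scipy, OpenCV 4.12 (cv2) and the standard library are available. Lean on these libraries where they do the work, as an engineer would, in place of code of your own. Each camera call takes 0.05 s, during which the arm holds its last target.

## Working session

There is one attempt and no reset: what is moved stays moved. The work goes in short steps, Python scripts to look and compute and a tool call to move; the robot and the scene stay as the last step left them, time stands still between calls to the robot, and variables do not carry over. Pictures are saved under pics/ and viewed, and the job is handed in when it is done.

Besides the shell and the picture viewer there is one more tool, called after "Emit:" as name([rows], argument=value, ...), one row to a line, values as JSON. apply_moves: Moves the arm, as the interface text tells. Its arguments: {"type":"object","properties":{"rows":{"type":"array","items":{"type":"array","items":{"type":"array","items":{"type":"number"}}}},"newtons":{"type":"number"}},"required":["rows"]}

```bash
ls; mkdir -p pics; cat > h.py <<'E'
import numpy as np, cv2
from workcell import arm, viewer, nets
def grab(n,save=None):
    p,d=viewer.grab_frame(n)
    if save: cv2.imwrite('pics/'+save+'.png',cv2.cvtColor(p,cv2.COLOR_RGB2BGR))
    return p,d
def cam(n):
    i=viewer.camera_info(n); f=200/np.tan(np.radians(i['vertical_fov'])/2)
    return f,i['cx'],i['cy'],np.array(i['camera_from_world']),i
def world(n,u,v,d):
    f,cx,cy,T,_=cam(n)
    u,v,d=map(np.asarray,(u,v,d))
    c=np.stack([(u-cx)/f*d,-(v-cy)/f*d,-d,np.ones_like(d)],-1)
    return (c@np.linalg.inv(T).T)[...,:3]
def proj(n,P):
    f,cx,cy,T,_=cam(n)
    P=np.atleast_2d(P); c=np.c_[P,np.ones(len(P))]@T.T
    return np.c_[cx+f*c[:,0]/-c[:,2],cy-f*c[:,1]/-c[:,2]]
def cloud(n,d):
    v,u=np.mgrid[0:400,0:640]; return world(n,u,v,d)
E
python3 - <<'E'
from h import *
for n in('scene','top'):
    grab(n,n+'0'); print(n,cam(n)[4])
s=arm.read_state(); print(s)
E
```

```text
pics
scene {'vertical_fov': 48.395363648793484, 'cx': 324.5376234276237, 'cy': 200.11443114458882, 'camera_from_world': array([[-0.72928945,  0.68419148, -0.00434996,  0.38601504],
       [-0.59340005, -0.62932306,  0.50182553,  0.2770767 ],
       [ 0.34060722,  0.36855733,  0.86495793, -1.43331897],
       [ 0.        ,  0.        ,  0.        ,  1.        ]])}
top {'vertical_fov': 48.573349284428794, 'cx': 323.8348038841141, 'cy': 198.49571925140634, 'camera_from_world': array([[ 0.02196989, -0.99973689, -0.00659305,  0.00215777],
       [ 0.98644449,  0.02060417,  0.1627966 , -0.53936045],
       [-0.16261793, -0.0100803 ,  0.98663762, -1.1876933 ],
       [ 0.        ,  0.        ,  0.        ,  1.        ]])}
{'time_s': 0.1, 'q': array([-1.37059609,  0.33280446, -0.06468876,  1.46086085,  0.02160935,
        1.3498873 , -0.08851893]), 'qvel': array([ 1.82689915e-03, -1.01829497e-03, -2.30045376e-03, -7.91140388e-04,
       -8.95222855e-05,  6.12087483e-04,  4.84797298e-04]), 'tau': array([ 1.67676732e-03, -6.24543285e+01,  2.48300418e-02, -3.90714490e+01,
       -6.14007586e-02,  3.66096559e-02,  6.42891905e-05]), 'position': array([0.13805259, 0.60929993, 0.29153436]), 'tool_rot': array([[-9.75280721e-01,  2.20969390e-01, -2.10982584e-04],
       [ 2.20969479e-01,  9.75279927e-01, -1.24658437e-03],
       [-6.96899078e-05, -1.26239041e-03, -9.99999201e-01]]), 'wrist_force': array([-0.56697094, -0.31783631, -0.39832893]), 'wrist_torque': array([0.07176134, 0.04372077, 0.00875515]), 'gripper_width': 0.08695773542089294}
```

View pics/scene0.png

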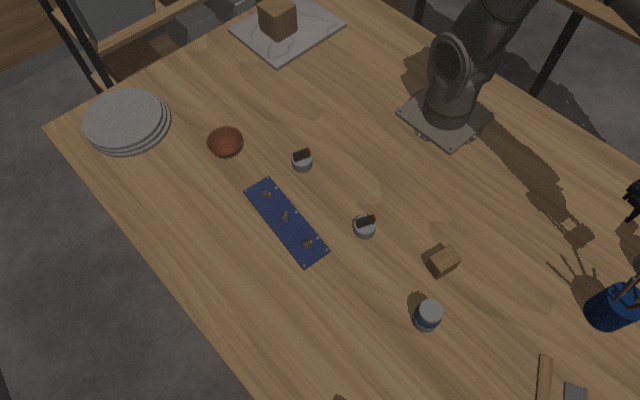

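View pics/top0.png

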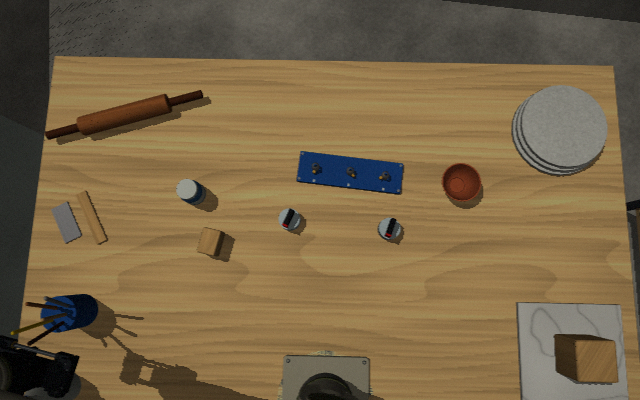

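```bash
python3 - <<'E'
from h import *
t=cv2.imread('pics/top0.png'); s=cv2.imread('pics/scene0.png')
g=lambda a:np.clip(a.astype(float)*1.8,0,255).astype('uint8')
cv2.imwrite('pics/tz.png',cv2.resize(g(t)[145:245,275:410],None,fx=5.9,fy=5.9,interpolation=2))
cv2.imwrite('pics/sz.png',cv2.resize(g(s)[140:270,240:385],None,fx=4.6,fy=4.6,interpolation=2))
for n in('scene','top'):
  for tg in('knob_a','rack','spindle1','knob_a_nose','jar','bowl','block'):
    for r in nets.search_frame(n,tg)[:4]: print(n,tg,round(r['conf'],2),np.round(r['extent'],1))
E
```

```text
scene knob_a 0.88 [354.4 212.9 376.8 237.2]
scene knob_a 0.59 [244.2 176.8 331.8 265.4]
scene knob_a 0.56 [293.2 149.  312.7 175.4]
scene knob_a 0.45 [208.4 126.9 246.1 158.3]
scene rack 0.97 [244.4 178.  330.6 270.5]
scene spindle1 0.71 [412.3 300.1 443.1 331.9]
scene spindle1 0.59 [245.5 175.8 327.9 267.3]
scene spindle1 0.35 [293.8 148.9 312.8 174.9]
scene knob_a_nose 0.69 [350.2 216.5 378.3 239.2]
scene jar 0.56 [414.8 301.5 443.3 329.9]
scene bowl 0.56 [206.4 127.1 243.7 158.7]
scene block 0.94 [426.9 246.9 462.5 277.2]
scene block 0.64 [350.6 216.8 374.5 239.2]
scene block 0.49 [246.4 180.3 330.3 267.2]
top knob_a 0.67 [279.7 210.2 299.2 230.8]
top knob_a 0.57 [378.3 216.3 399.3 241.7]
top rack 0.82 [300.3 150.  400.9 195.7]
top spindle1 0.79 [297.1 148.5 401.3 191.8]
top jar 0.83 [176.4 178.7 204.2 206.4]
top bowl 0.85 [441.1 164.3 481.2 200.4]
top bowl 0.51 [277.8 207.7 300.5 228.9]
top bowl 0.41 [295.7 148.6 399.8 193. ]
top block 0.75 [198.5 228.9 224.5 258.3]
```

```bash
python3 - <<'E'
from h import *
for n in('scene','top'):
    p,d=grab(n); np.save(n+'_d0.npy',d)
    X=cloud(n,d); valid=d>0
    hsv=cv2.cvtColor(p,cv2.COLOR_RGB2HSV)
    print(n,'tablez',np.median(X[250:300,150:400][...,2]))
    blue=(hsv[...,0]>100)&(hsv[...,0]<130)&(hsv[...,1]>120)&valid
    box=np.zeros_like(blue); 
    (box.__setitem__((slice(170,270),slice(240,335)),True) if n=='scene' else box.__setitem__((slice(145,200),slice(290,410)),True))
    m=blue&box
    pts=X[m]; pts=pts[np.abs(pts[:,2]-0.012)<0.006]
    r=cv2.minAreaRect((pts[:,:2]*1000).astype('float32')); print('rack',r,np.median(pts[:,2]),len(pts))
    # high points on knobs, spindles
    for name,cx,cy in [('k1',None,None)]:
        pass
    hi=(X[...,2]>0.02)&(X[...,2]<0.1)&(X[...,0]>.35)&(X[...,0]<.75)&(abs(X[...,1])<.3)&valid
    nl,lab,st,ce=cv2.connectedComponentsWithStats(hi.astype('uint8'))
    for i in range(1,nl):
        if st[i,4]<5: continue
        q=X[lab==i]; print(st[i],q.min(0).round(3),q.max(0).round(3),np.median(q,0).round(3))
E
```

```text
scene tablez -0.0007991209190091331
rack ((622.1837768554688, -52.392616271972656), (52.035987854003906, 134.0183563232422), 1.5015549659729004) 0.013998263381998832 5
[292 148  20  22 339] [ 0.439 -0.196  0.02 ] [ 0.497 -0.137  0.071] [ 0.471 -0.16   0.037]
[261 188  10   9  55] [ 0.606 -0.165  0.021] [ 0.628 -0.139  0.041] [ 0.618 -0.15   0.031]
[281 212   8  10  56] [ 0.611 -0.068  0.022] [ 0.638 -0.046  0.042] [ 0.628 -0.053  0.032]
[354 214  22  23 408] [0.46  0.082 0.022] [0.516 0.142 0.07 ] [0.491 0.118 0.035]
[302 239  11   9  60] [0.621 0.032 0.021] [0.649 0.053 0.042] [0.64  0.046 0.033]
[426 253  10  12  23] [0.426 0.295 0.021] [0.448 0.3   0.061] [0.446 0.298 0.056]
top tablez 0.0005936875288259369
rack ((623.6001586914062, -58.55133056640625), (297.5063171386719, 90.29048156738281), 84.10059356689453) 0.012519258656305654 2821
[311 163   8  11  52] [0.616 0.032 0.021] [0.643 0.052 0.042] [0.63  0.044 0.033]
[346 167   9  10  51] [ 0.609 -0.07   0.022] [ 0.633 -0.047  0.044] [ 0.62  -0.059  0.034]
[379 171  10   8  50] [ 0.603 -0.166  0.021] [ 0.624 -0.141  0.043] [ 0.61  -0.154  0.035]
[278 208  22  22 375] [0.453 0.082 0.023] [0.512 0.14  0.073] [0.481 0.109 0.036]
[378 218  22  22 379] [ 0.432 -0.196  0.02 ] [ 0.49  -0.138  0.072] [ 0.461 -0.165  0.036]
[217 231   7  13  57] [0.409 0.293 0.021] [0.443 0.3   0.063] [0.428 0.297 0.048]
```

View pics/tz.png

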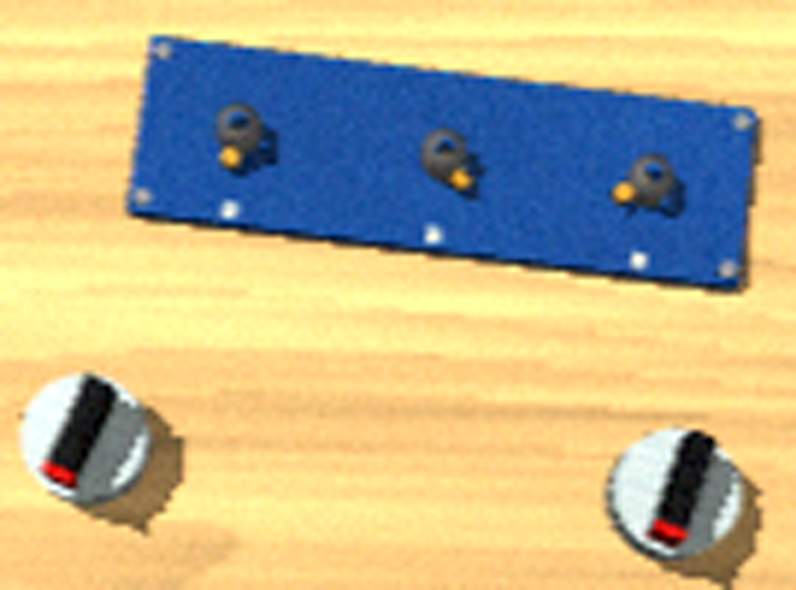

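View pics/sz.png

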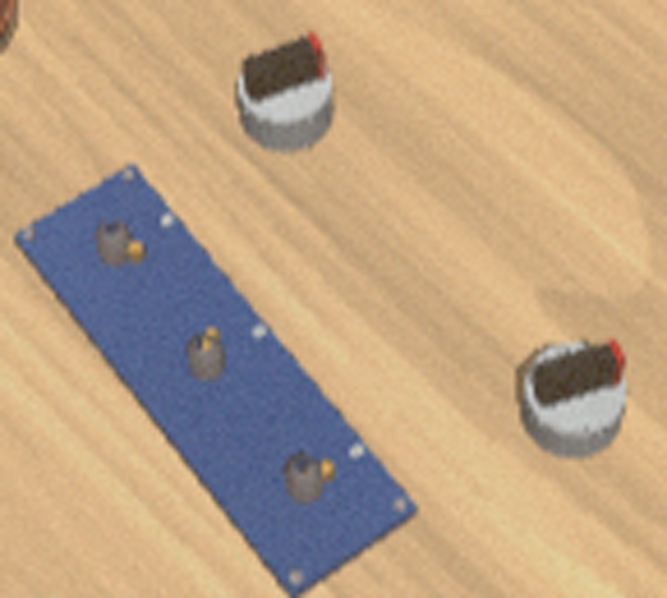

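```bash
cat >> h.py <<'E'
def ray(n,uv,z):
    f,cx,cy,T,_=cam(n); uv=np.atleast_2d(uv).astype(float)
    R=T[:3,:3]; C=-R.T@T[:3,3]
    d=np.c_[(uv[:,0]-cx)/f,-(uv[:,1]-cy)/f,-np.ones(len(uv))]@R
    return C+d*((z-C[2])/d[:,2])[:,None]
E
python3 - <<'E'
from h import *
for n,rb in(('scene',(170,275,240,335)),('top',(145,200,290,410))):
    p=cv2.cvtColor(cv2.imread(f'pics/{n}0.png'),cv2.COLOR_BGR2RGB); d=np.load(n+'_d0.npy')
    hsv=cv2.cvtColor(p,cv2.COLOR_RGB2HSV); H,S,V=[hsv[...,i].astype(int) for i in range(3)]
    X=cloud(n,d)
    m=np.zeros((400,640),'uint8'); a,b,c,e=rb
    m[a:b,c:e]=((H>100)&(H<130)&(S>90))[a:b,c:e]
    cn=max(cv2.findContours(m,0,1)[0],key=cv2.contourArea); hull=cv2.convexHull(cn)[:,0]
    r=cv2.minAreaRect((ray(n,hull,.012)[:,:2]*1000).astype('float32')); print(n,'rack',np.round(np.r_[r[0],r[1],r[2]],1))
    P=r[2]
    rr=p.astype(int)
    # white marks
    w=m*0; w[a:b,c:e]=((S<70)&(V>110))[a:b,c:e]
    _,lab,st,ce=cv2.connectedComponentsWithStats(w)
    for i in range(1,len(st)): 
        if 1<st[i,4]<40: print(' white',st[i,4],ce[i].round(1),ray(n,ce[i],.012)[0].round(4))
    k=m*0; k[a:b,c:e]=((H<28)&(H>10)&(S>120)&(V>60))[a:b,c:e]
    _,lab,st,ce=cv2.connectedComponentsWithStats(k)
    for i in range(1,len(st)):
        if 2<st[i,4]<40: print(' key',st[i,4],ce[i].round(1),ray(n,ce[i],.025)[0].round(4))
    # spindle tops
    hi=((X[...,2]>.036)&(X[...,2]<.047)).astype('uint8'); hi[:a]=0;hi[b:]=0;hi[:,:c]=0;hi[:,e:]=0
    _,lab,st,ce=cv2.connectedComponentsWithStats(hi)
    for i in range(1,len(st)):
        if st[i,4]>3: print(' spin',st[i,4],ce[i].round(1),ray(n,ce[i],.039)[0].round(4))
    # knobs
    for kb in ([(208,245,350,382),(143,180,288,318)] if n=='scene' else [(203,238,270,305),(212,246,372,406)]):
        a2,b2,c2,e2=kb; Z=X[...,2]
        sub=np.zeros((400,640),bool); sub[a2:b2,c2:e2]=1
        top=sub&(Z>.055)
        vv,uu=np.nonzero(top); q=ray(n,np.c_[uu,vv],.066)
        r=cv2.minAreaRect((q[:,:2]*1000).astype('float32'))
        red=sub&((H<8)|(H>172))&(S>130)&(V>60); vv,uu=np.nonzero(red); rq=ray(n,np.c_[uu,vv],.062).mean(0)
        sk=sub&(Z>.031)&(Z<.037); vv,uu=np.nonzero(sub&(Z>.031)); qs=ray(n,np.c_[uu,vv],.034)
        al=sub&(Z>.02); q3=X[al]; 
        print(' knob bar',np.round(np.r_[r[0],r[1],r[2]],1),'red',rq.round(4),len(vv),'skirt bbox mid',((X[sk].max(0)+X[sk].min(0))/2).round(4),(X[sk].max(0)-X[sk].min(0)).round(3), 'yaw',np.degrees(np.arctan2(rq[1]-r[0][1]/1000,rq[0]-r[0][0]/1000)).round(1))
E
```

```text
scene rack [626.9 -56.3 296.9  86.3  83.9]
 key 7 [269. 194.] [ 0.6103 -0.1427  0.025 ]
 key 5 [310.4 241.8] [0.6247 0.047  0.025 ]
 spin 14 [283.9 216.4] [ 0.6301 -0.0529  0.039 ]
 spin 10 [306.7 242.7] [0.6375 0.0474 0.039 ]
 knob bar [483.9  99.7  46.   57.3  65.8] red [0.4651 0.1227 0.062 ] 344 skirt bbox mid [0.4877 0.1113 0.034 ] [0.055 0.06  0.006] yaw 129.2
 knob bar [ 477.  -126.2   99.5   52.2   75.9] red [ 0.4436 -0.16    0.062 ] 275 skirt bbox mid [ 0.4678 -0.1667  0.0339] [0.058 0.058 0.006] yaw -134.7
top rack [623.6 -58.6 297.2  90.6  84.1]
 white 6 [313.5 180. ] [0.5977 0.0449 0.012 ]
 white 5 [347.8 184.6] [ 0.5863 -0.0538  0.012 ]
 white 4 [382.5 188.5] [ 0.577  -0.1531  0.012 ]
 key 36 [294.4 153.4] [0.6718 0.1013 0.025 ]
 key 8 [313.9 171.1] [0.6209 0.0441 0.025 ]
 key 8 [352.5 175. ] [ 0.6118 -0.0662  0.025 ]
 key 9 [380.3 177.1] [ 0.6073 -0.1454  0.025 ]
 key 11 [292.1 193.6] [0.5544 0.104  0.025 ]
 key 3 [324. 195.] [0.5524 0.0137 0.025 ]
 spin 21 [314.3 165.5] [0.6339 0.0427 0.039 ]
 spin 22 [349.9 169.9] [ 0.6233 -0.0578  0.039 ]
 spin 22 [384.8 174.4] [ 0.6123 -0.1563  0.039 ]
 knob bar [478.4 124.4  52.1  79.1  84.2] red [0.4618 0.1184 0.062 ] 350 skirt bbox mid [0.4826 0.111  0.034 ] [0.059 0.059 0.006] yaw -159.9
 knob bar [ 448.4 -158.3   26.9   82.4   53.2] red [ 0.4416 -0.1623  0.062 ] 350 skirt bbox mid [ 0.462  -0.1684  0.034 ] [0.056 0.056 0.006] yaw -149.4
```

```bash
python3 - <<'E'
from h import *
for n in('scene','top'):
    p=cv2.cvtColor(cv2.imread(f'pics/{n}0.png'),cv2.COLOR_BGR2RGB); d=np.load(n+'_d0.npy'); X=cloud(n,d); Z=X[...,2]
    for kb in ([(208,245,350,382),(143,180,288,318)] if n=='scene' else [(203,238,270,305),(212,246,372,406)]):
        a,b,c,e=kb; sub=np.zeros((400,640),bool); sub[a:b,c:e]=1
        m=(sub&(Z>.061)&(Z<.072)).astype('uint8')
        nl,lab,st,ce=cv2.connectedComponentsWithStats(m); i=1+np.argmax(st[1:,4])
        vv,uu=np.nonzero(lab==i); q=ray(n,np.c_[uu,vv],.066)[:,:2]
        r=cv2.minAreaRect((q*1000).astype('float32'))
        w,V=np.linalg.eigh(np.cov(q.T)); 
        print(n,len(vv),q.mean(0).round(4),np.sqrt(w*12).round(3),np.degrees(np.arctan2(V[1,1],V[0,1])).round(1),np.round(np.r_[r[0],r[1],r[2]],1))
p,d=grab('top'); X=cloud('top',d); m=(X[...,2]>.1)&(X[...,0]>0)&(X[...,1]>.4)
for u,v in proj('top',np.array([[.138,.61,.292],[.138,.61,.222]])): print(u,v)
E
```

```text
scene 102 [0.4863 0.1133] [0.016 0.053] 157.8 [486.7 112.6  16.4  51.1  65.8]
scene 72 [ 0.4654 -0.1662] [0.015 0.05 ] 161.2 [ 466.  -165.5   16.6   50.    69.3]
top 96 [0.4815 0.1113] [0.015 0.051] 157.1 [481.7 111.1  14.2  49.6  67.6]
top 95 [ 0.4617 -0.1679] [0.014 0.05 ] 161.6 [ 462.  -167.8   13.5   50.    71.6]
34.18397495187156 362.34472338726914
54.44888623780997 356.06216981508015
```

```bash
cat >> h.py <<'E'
def mv(x,y,z,ang=None):
    s=arm.read_state(); R=s['tool_rot']; P=s['position']
    t=R.T@(np.array([x,y,z])-P)*1000
    a=np.degrees(np.arctan2(R[1,0],R[0,0]))
    turn=0 if ang is None else (a-ang+180)%360-180
    print('t',s['time_s'],'pos',P.round(4),'ang',a.round(2),'-> shift',t.round(1),'turn',round(turn,1),'F',s['wrist_force'].round(1),'w',s['gripper_width'].round(4))
E
python3 -c "
from h import *
mv(.484,.1123,.2,157.5)"
```

```text
Traceback (most recent call last):
  File "h.py", line 31, in mv
    print('t',s['time_s'],'pos',P.round(4),'ang',a.round(2),'-> shift',t.round(1),'turn',round(turn,1),'F',s['wrist_force'].round(1),'w',s['gripper_width'].round(4))
                                                                                                                                         ^^^^^^^^^^^^^^^^^^^^^^^^
AttributeError: 'float' object has no attribute 'round'
```

```bash
sed -i "s/s\['gripper_width'\].round(4)/round(s['gripper_width'],4)/" h.py
python3 -c "
from h import *
mv(.484,.1123,.2,157.5)"
```

```text
t 0.95 pos [0.1381 0.6096 0.2923] ang 167.23 -> shift [-447.2 -408.5   92.2] turn 9.7 F [-0.3 -0.2 -0. ] w 0.0867
```

Emit:
apply_moves([
  [[-447, -408, 40, 9.7, 50], [-447, -408, 40, 9.7, 50], [-447, -408, 40, 9.7, 50], [-447, -408, 40, 9.7, 50], [-447, -408, 40, 9.7, 50], [-447, -408, 40, 9.7, 50], [-447, -408, 40, 9.7, 50], [-447, -408, 60, 9.7, 50]],
], newtons=25)

```text
time_s: 1.75
position: [0.3669, 0.2806, 0.2626]
tool_rot: [[-0.924, 0.382, 0.001], [0.382, 0.924, 0.002], [-0.0, 0.002, -1.0]]
wrist_force: [1.3, 0.5, 0.0]
gripper_width: 0.05
```

```bash
python3 -c "
from h import *
mv(.484,.1123,.2,157.5)"
```

```text
t 1.75 pos [0.3669 0.2806 0.2626] ang 157.53 -> shift [-172.5 -110.9   62.4] turn 0.0 F [1.3 0.5 0. ] w 0.05
```

Emit:
apply_moves([
  [[-172, -111, 62, 0, 50], [-172, -111, 62, 0, 50], [-172, -111, 62, 0, 50], [-172, -111, 62, 0, 50], [-172, -111, 62, 0, 50], [-172, -111, 62, 0, 50]],
])

```text
time_s: 2.35
position: [0.4831, 0.1115, 0.1995]
tool_rot: [[-0.922, 0.386, -0.001], [0.386, 0.922, -0.001], [0.0, -0.001, -1.0]]
wrist_force: [0.2, -0.6, 1.4]
gripper_width: 0.0503
```

```bash
python3 -c "
from h import *
mv(.484,.1123,.109,157.5)
for n in('scene','top'):
  p,d=grab(n,n+'1')
a=cv2.imread('pics/scene1.png')[100:280,230:470];b=cv2.imread('pics/top1.png')[130:270,210:410]
cv2.imwrite('pics/c1.png',np.vstack([cv2.resize(a,(480,360)),cv2.resize(b,(480,336))])[:600] if 0 else np.hstack([cv2.resize(a,(400,300)),cv2.resize(b,(400,300))]))
"
```

```text
t 2.35 pos [0.4831 0.1115 0.1995] ang 157.28 -> shift [-0.5  1.2 90.5] turn -0.2 F [ 0.2 -0.6  1.4] w 0.0503
```

View pics/c1.png

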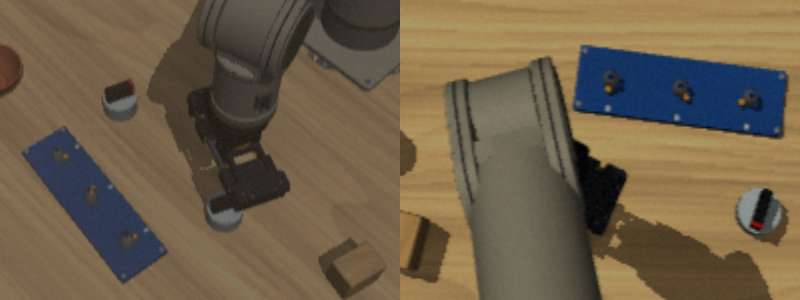

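The scene crop shows the gripper over the left knob (about 225,205 in the crop); the top view is hidden by the arm. Descend and grip.

Emit:
apply_moves([
  [[0, 1, 40, 0, 50], [0, 1, 75, 0, 50], [0, 1, 90, 0, 50], [0, 1, 90, 0, 50], [0, 1, 90, 0, 8], [0, 1, 90, 0, 8], [0, 1, 90, 0, 8], [0, 1, 90, 0, 8]],
], newtons=25)

```text
time_s: 3.25
position: [0.4832, 0.1153, 0.1108]
tool_rot: [[-0.924, 0.382, 0.001], [0.382, 0.924, 0.001], [-0.001, 0.001, -1.0]]
wrist_force: [0.1, 0.6, -0.7]
gripper_width: 0.0259
```

```bash
python3 -c "
from h import *
mv(.484,.1123,.109,157.5)"
```

```text
t 3.25 pos [0.4832 0.1153 0.1108] ang 157.54 -> shift [-1.9 -2.4  1.8] turn 0.0 F [ 0.1  0.6 -0.7] w 0.0259
```

Emit:
apply_moves([
  [[0, 0, 0, 0, 8], [0, 0, 0, 0, 8], [0, 0, 0, 0, 8]],
], newtons=25)

```text
time_s: 3.55
position: [0.4826, 0.115, 0.1098]
tool_rot: [[-0.924, 0.382, -0.0], [0.382, 0.924, 0.0], [0.0, -0.0, -1.0]]
wrist_force: [-0.4, 0.5, -2.7]
gripper_width: 0.014
```

```bash
python3 -c "
from h import *
mv(.484,.1123,.2,157.5)"
```

```text
t 3.55 pos [0.4826 0.115  0.1098] ang 157.53 -> shift [ -2.3  -2.  -90.2] turn 0.0 F [-0.4  0.5 -2.7] w 0.014
```

Emit:
apply_moves([
  [[0, 0, -45, 0, 8], [0, 0, -85, 0, 8]],
])

```text
time_s: 3.75
position: [0.4821, 0.1147, 0.1954]
tool_rot: [[-0.924, 0.382, -0.002], [0.382, 0.924, -0.001], [0.001, -0.002, -1.0]]
wrist_force: [1.4, 1.0, -2.5]
gripper_width: 0.0137
```

```bash
python3 -c "
from h import *
mv(.6355,.0425,.185,172)"
```

```text
t 3.75 pos [0.4821 0.1147 0.1954] ang 157.52 -> shift [-169.3   -8.    10.2] turn -14.5 F [ 1.4  1.  -2.5] w 0.0137
```

Emit:
apply_moves([
  [[-169, -8, 10, -14.5, 8], [-169, -8, 10, -14.5, 8], [-169, -8, 10, -14.5, 8], [-169, -8, 10, -14.5, 8], [-169, -8, 10, -14.5, 8], [-169, -8, 10, -14.5, 8]],
])

```text
time_s: 4.35
position: [0.6357, 0.0427, 0.184]
tool_rot: [[-0.99, 0.139, -0.002], [0.139, 0.99, -0.0], [0.002, -0.001, -1.0]]
wrist_force: [-0.0, 1.5, -2.4]
gripper_width: 0.0135
```

```bash
python3 -c "
from h import *
mv(.6355,.0425,.185,172)
for n in('scene','top'):
  p,d=grab(n,n+'2'); np.save(n+'_d2.npy',d)
a=cv2.imread('pics/scene2.png')[160:280,230:390];b=cv2.imread('pics/top2.png')[110:230,250:410]
cv2.imwrite('pics/c2.png',np.clip(1.7*np.hstack([cv2.resize(a,(400,300),interpolation=2),cv2.resize(b,(400,300),interpolation=2)]),0,255))
print(arm.read_state()['q'])
"
```

```text
t 4.35 pos [0.6357 0.0427 0.184 ] ang 171.99 -> shift [ 0.1 -0.3 -1. ] turn -0.0 F [-0.   1.5 -2.4] w 0.0135
[-0.50885446  0.46315698  0.48523569  1.57974925 -0.23042196  1.15684837
  1.45889693][ WARN:0@2.107] global loadsave.cpp:1063 imwrite_ Unsupported depth image for selected encoder is fallbacked to CV_8U.
```

View pics/c2.png

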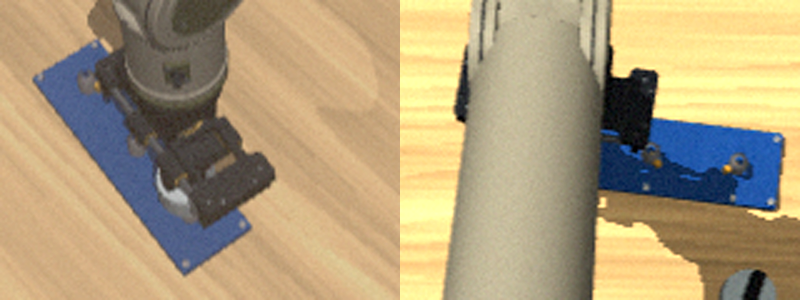

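```bash
python3 - <<'E'
from h import *
from scipy.optimize import least_squares
d=np.load('scene_d2.npy'); X=cloud('scene',d); p=cv2.cvtColor(cv2.imread('pics/scene2.png'),cv2.COLOR_BGR2HSV)
m=np.zeros((400,640),bool); m[222:255,288:320]=1
m&=(p[...,1]<60)&(p[...,2]>60)
q=X[m]; print(len(q)); print(np.round(q[::6],3))
top=q[(q[:,2]>.100)]; side=q[(q[:,2]<.103)&(q[:,2]>.07)]
for S in (side,):
    f=lambda c:np.hypot(S[:,0]-c[0],S[:,1]-c[1])-.03
    r=least_squares(f,[.635,.043],loss='soft_l1',f_scale=.002); print(len(S),r.x,np.std(f(r.x)))
E
```

```text
163
[[ 0.577  0.012  0.002]
 [ 0.616  0.055  0.106]
 [ 0.615  0.057  0.103]
 [ 0.659  0.023  0.102]
 [ 0.64  -0.011  0.012]
 [ 0.671  0.088  0.2  ]
 [ 0.651  0.049  0.107]
 [ 0.664  0.046  0.116]
 [ 0.934  0.439  1.102]
 [ 0.66   0.048  0.108]
 [ 0.669  0.043  0.106]
 [ 0.658  0.053  0.105]
 [ 0.666  0.047  0.103]
 [ 0.657  0.06   0.109]
 [ 0.666  0.054  0.108]
 [ 0.655  0.064  0.107]
 [ 0.666  0.054  0.102]
 [ 0.657  0.067  0.11 ]
 [ 0.666  0.054  0.097]
 [ 0.657  0.067  0.104]
 [ 0.663  0.058  0.093]
 [ 0.668  0.051  0.081]
 [ 0.659  0.064  0.088]
 [ 0.663  0.06   0.083]
 [ 0.663  0.06   0.078]
 [ 0.647  0.046  0.024]
 [ 0.644  0.051  0.022]
 [ 0.681  0.032  0.008]]
52 [0.63836843 0.04293372] 0.0009884839972941972
```

```bash
python3 - <<'E'
from h import *
from scipy.optimize import least_squares
for n in('scene','top'):
    d=np.load(n+'_d0.npy'); X=cloud(n,d); p=cv2.cvtColor(cv2.imread(f'pics/{n}0.png'),cv2.COLOR_BGR2HSV)
    Z=X[...,2]
    for c0 in([.636,.043],[.626,-.057],[.616,-.157]):
        m=(np.hypot(X[...,0]-c0[0],X[...,1]-c0[1])<.022)&(Z>.0165)&(Z<.044)&(p[...,1]<110)
        S=X[m]
        rad=lambda z:np.where(z<.032,.011,.011-.006*(z-.032)/.008)
        f=lambda c:np.where(S[:,2]>.0385,np.maximum(np.hypot(S[:,0]-c[0],S[:,1]-c[1])-.005,0),np.hypot(S[:,0]-c[0],S[:,1]-c[1])-rad(S[:,2]))
        r=least_squares(f,c0,loss='soft_l1',f_scale=.0015); print(n,len(S),r.x.round(4),np.std(f(r.x)).round(4))
    # corner bolts / rack edges by depth-free colour, per edge
    a,b,c,e=(170,275,240,335) if n=='scene' else(145,200,290,410)
    H,S_,V=[p[...,i].astype(int) for i in range(3)]
    m=np.zeros((400,640),'uint8'); m[a:b,c:e]=((H>100)&(H<130)&(S_>70))[a:b,c:e]
    cn=max(cv2.findContours(m,0,1)[0],key=cv2.contourArea); q=ray(n,cn[:,0],.012)[:,:2]
    psi=np.radians(-5.9); R=np.array([[np.cos(psi),-np.sin(psi)],[np.sin(psi),np.cos(psi)]])
    l=(q-[.625,-.0575])@R
    for ax,s in((0,-1),(0,1),(1,-1),(1,1)):
        k=np.abs(l[:,1-ax])<(.13 if ax==0 else .03); v=l[k][:,ax]*s; v=v[v>.03 if ax==0 else v>.12]; print('edge',ax,s,np.median(v).round(4))
E
```

```text
scene 62 [0.6372 0.0419] 0.0017
scene 56 [ 0.6271 -0.0574] 0.002
scene 51 [ 0.6162 -0.1576] 0.0029
edge 0 -1 0.0401
edge 0 1 0.045
edge 1 -1 0.1457
edge 1 1 0.1495
top 39 [0.6351 0.0428] 0.0024
top 40 [ 0.6242 -0.0577] 0.0023
top 41 [ 0.6136 -0.157 ] 0.0024
edge 0 -1 0.045
edge 0 1 0.0423
edge 1 -1 0.149
edge 1 1 0.1461
```

Emit:
apply_moves([
  [[1, -1, 25, 0, 8], [1, -1, 34, 0, 8], [1, -1, 38, 0, 8], [1, -1, 42, 0, 8], [1, -1, 44, 0, 8], [1, -1, 44, 0, 8]],
])

```text
time_s: 5.05
position: [0.6349, 0.0422, 0.1413]
tool_rot: [[-0.99, 0.139, 0.0], [0.139, 0.99, 0.0], [-0.0, 0.0, -1.0]]
wrist_force: [0.3, -0.3, -2.7]
gripper_width: 0.014
```

```bash
python3 -c "
from h import *
mv(.6344,.0418,.1348,172)"
```

```text
t 5.05 pos [0.6349 0.0422 0.1413] ang 172.04 -> shift [ 0.5 -0.5  6.5] turn 0.0 F [ 0.3 -0.3 -2.7] w 0.014
```

Emit:
apply_moves([
  [[0, 0, 4, 0, 8], [0, 0, 8, 0, 8], [0, 0, 10, 0, 8], [0, 0, 10, 0, 8]],
])

```text
time_s: 5.45
position: [0.6367, 0.0419, 0.1333]
tool_rot: [[-0.99, 0.139, 0.005], [0.139, 0.99, 0.001], [-0.005, 0.001, -1.0]]
wrist_force: [1.5, -0.2, 10.6]
gripper_width: 0.0139
```

Emit:
apply_moves([
  [[0, 0, 0, 5, 8], [0, 0, 0, 10, 8], [0, 0, 0, 10, 8], [0, 0, 0, 3, 8], [0, 0, 0, -4, 8], [0, 0, 0, -10, 8], [0, 0, 0, -10, 8]],
])

```text
time_s: 6.15
position: [0.6365, 0.0431, 0.1333]
tool_rot: [[-0.999, -0.04, 0.005], [-0.04, 0.999, 0.002], [-0.005, 0.002, -1.0]]
wrist_force: [0.6, 2.7, 11.2]
gripper_width: 0.0142
```

```bash
python3 -c "
from h import *
mv(.6344,.0418,.1348,172)"
```

```text
t 6.15 pos [0.6365 0.0431 0.1333] ang -177.72 -> shift [ 2.2 -1.2 -1.5] turn 10.3 F [ 0.6  2.7 11.2] w 0.0142
```

Emit:
apply_moves([
  [[0, 0, -30, 0, 8], [0, 0, -40, 0, 8], [0, 0, -40, 0, 8]],
])

```text
time_s: 6.45
position: [0.6357, 0.0421, 0.1725]
tool_rot: [[-0.999, -0.035, 0.003], [-0.035, 0.999, 0.001], [-0.003, 0.001, -1.0]]
wrist_force: [0.1, 0.1, -3.1]
gripper_width: 0.0137
```

```bash
python3 -c "
from h import *
mv(.6245,-.0575,.165,167)"
```

```text
t 6.45 pos [0.6357 0.0421 0.1725] ang -177.98 -> shift [ 14.8 -99.1   7.4] turn 15.0 F [ 0.1  0.1 -3.1] w 0.0137
```

Emit:
apply_moves([
  [[15, -99, 2, 15, 8], [15, -99, 4, 15, 8], [15, -99, 6, 15, 8], [15, -99, 6, 15, 8]],
])

```text
time_s: 6.85
position: [0.6224, -0.0591, 0.1635]
tool_rot: [[-0.974, 0.227, -0.002], [0.227, 0.974, -0.0], [0.002, -0.001, -1.0]]
wrist_force: [0.8, 1.3, -2.6]
gripper_width: 0.0138
```

```bash
python3 -c "
from h import *
mv(.6245,-.0575,.14,167)"
```

```text
t 6.85 pos [ 0.6224 -0.0591  0.1635] ang 166.87 -> shift [-1.7  2.  23.5] turn -0.1 F [ 0.8  1.3 -2.6] w 0.0138
```

Emit:
apply_moves([
  [[-1.5, 1.5, 5, 0, 8], [-1.5, 1.5, 12, 0, 8], [-1.5, 1.5, 18, 0, 8], [-1.5, 1.5, 22, 0, 8], [-1.5, 1.5, 22, 0, 8]],
])

```text
time_s: 7.35
position: [0.6249, -0.0559, 0.1421]
tool_rot: [[-0.975, 0.224, -0.001], [0.224, 0.975, -0.0], [0.001, -0.0, -1.0]]
wrist_force: [0.7, 0.5, -2.2]
gripper_width: 0.0136
```

```bash
python3 -c "
from h import *
mv(.6245,-.0575,.132,167)"
```

```text
t 7.35 pos [ 0.6249 -0.0559  0.1421] ang 167.07 -> shift [-0.  -1.6 10.1] turn 0.1 F [ 0.7  0.5 -2.2] w 0.0136
```

On the spindle. Go down to key level and past it.

Emit:
apply_moves([
  [[0, -1, 4, 0, 8], [0, -1, 8, 0, 8], [0, -1, 12, 0, 8], [0, -1, 12, 0, 8]],
])

```text
time_s: 7.75
position: [0.6246, -0.0571, 0.1303]
tool_rot: [[-0.975, 0.224, -0.001], [0.224, 0.975, 0.0], [0.001, -0.0, -1.0]]
wrist_force: [-0.5, -0.2, -2.5]
gripper_width: 0.0137
```

Emit:
apply_moves([
  [[0, 0, 4, 0, 8], [0, 0, 8, 0, 8], [0, 0, 10, 0, 8], [0, 0, 10, 0, 8]],
])

```text
time_s: 8.15
position: [0.625, -0.0572, 0.1222]
tool_rot: [[-0.974, 0.225, 0.0], [0.225, 0.974, 0.001], [0.0, 0.001, -1.0]]
wrist_force: [-6.6, 0.9, 11.1]
gripper_width: 0.0139
```

Emit:
apply_moves([
  [[0, 0, -1, 0, 8], [0, 0, -1, 0, 40], [0, 0, -1, 0, 40], [0, 0, -1, 0, 40], [0, 0, -40, 0, 40], [0, 0, -80, 0, 50], [0, 0, -90, 0, 50]],
])

```text
time_s: 8.85
position: [0.6266, -0.0577, 0.2156]
tool_rot: [[-0.974, 0.225, 0.006], [0.225, 0.974, 0.0], [-0.006, 0.002, -1.0]]
wrist_force: [0.3, -0.2, -0.3]
gripper_width: 0.0471
```

```bash
python3 -c "
from h import *
mv(.466,-.165,.2,161.4)"
```

```text
t 8.85 pos [ 0.6266 -0.0577  0.2156] ang 167.01 -> shift [ 132.5 -140.6   14.5] turn 5.6 F [ 0.3 -0.2 -0.3] w 0.0471
```

Emit:
apply_moves([
  [[133, -140, 14, 5.6, 50], [133, -140, 14, 5.6, 50], [133, -140, 14, 5.6, 50], [133, -140, 14, 5.6, 50], [133, -140, 14, 5.6, 50], [133, -140, 14, 5.6, 50]],
])

```text
time_s: 9.45
position: [0.4634, -0.1641, 0.197]
tool_rot: [[-0.947, 0.32, 0.001], [0.32, 0.947, 0.001], [-0.0, 0.001, -1.0]]
wrist_force: [0.2, 1.5, 0.5]
gripper_width: 0.0502
```

```bash
python3 -c "
from h import *
mv(.4645,-.1660,.1095,161.4)
for n in('scene','top'):
  p,d=grab(n,n+'3'); np.save(n+'_d3.npy',d)
a=cv2.imread('pics/scene3.png')[130:280,210:410];b=cv2.imread('pics/top3.png')[110:260,250:450]
cv2.imwrite('pics/c3.png',np.clip(1.7*np.hstack([cv2.resize(a,(400,300),interpolation=2),cv2.resize(b,(400,300),interpolation=2)]),0,255).astype('uint8'))
"
```

```text
t 9.45 pos [ 0.4634 -0.1641  0.197 ] ang 161.35 -> shift [-1.6 -1.6 87.5] turn -0.1 F [0.2 1.5 0.5] w 0.0502
```

View pics/c3.png

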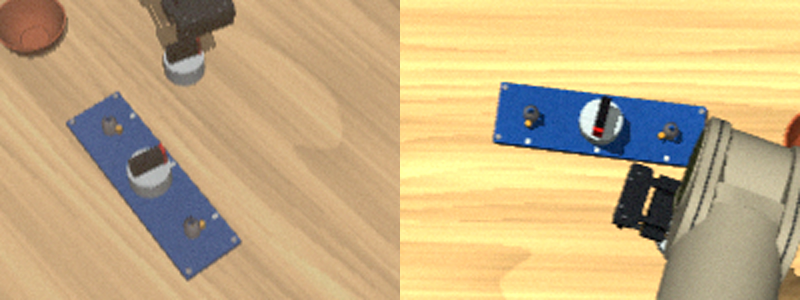

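Knob a stands on the middle spindle (crop left 150,165), nose toward the mark; the gripper is above knob b. Descend and grip.

Emit:
apply_moves([
  [[-1.5, -1.5, 40, 0, 50], [-1.5, -1.5, 75, 0, 50], [-1.5, -1.5, 87, 0, 50], [-1.5, -1.5, 87, 0, 50], [-1.5, -1.5, 87, 0, 8], [-1.5, -1.5, 87, 0, 8], [-1.5, -1.5, 87, 0, 8], [-1.5, -1.5, 87, 0, 8]],
])

```text
time_s: 10.35
position: [0.4653, -0.1657, 0.1108]
tool_rot: [[-0.948, 0.318, 0.002], [0.318, 0.948, 0.0], [-0.001, 0.001, -1.0]]
wrist_force: [-0.3, 0.4, 0.3]
gripper_width: 0.0257
```

Emit:
apply_moves([
  [[0, 0, 0, 0, 8], [0, 0, 0, 0, 8], [0, 0, 0, 0, 8]],
])

```text
time_s: 10.65
position: [0.4649, -0.1659, 0.1103]
tool_rot: [[-0.948, 0.319, 0.0], [0.319, 0.948, -0.0], [-0.0, 0.0, -1.0]]
wrist_force: [-1.8, -1.2, 5.1]
gripper_width: 0.0138
```

```bash
python3 -c "
from h import *
mv(.6346,.0420,.180,172)
d=np.load('scene_d3.npy');X=cloud('scene',d)
q=X[(np.hypot(X[...,0]-.625,X[...,1]+.057)<.035)&(X[...,2]>.055)]
t=q[q[:,2]>.07];print(len(t),np.median(t,0)); s=q[q[:,2]<.065];print(np.median(s[:,2]))
"
```

```text
t 10.65 pos [ 0.4649 -0.1659  0.1103] ang 161.42 -> shift [-94.6 251.1 -69.6] turn -10.6 F [-1.8 -1.2  5.1] w 0.0138
107 [ 0.62667036 -0.05544922  0.07641237]
0.05976007535729866
```

Emit:
apply_moves([
  [[0, 0, -40, 0, 8], [0, 0, -65, 0, 8], [0, 0, -65, 0, 8]],
])

```text
time_s: 10.95
position: [0.4663, -0.166, 0.1777]
tool_rot: [[-0.948, 0.318, 0.005], [0.318, 0.948, 0.0], [-0.005, 0.002, -1.0]]
wrist_force: [0.4, -0.3, -1.3]
gripper_width: 0.0138
```

```bash
python3 -c "
from h import *
mv(.6168,-.157,.170,165)"
```

```text
t 10.95 pos [ 0.4663 -0.166   0.1777] ang 161.43 -> shift [-139.8   56.4    8.5] turn -3.6 F [ 0.4 -0.3 -1.3] w 0.0138
```

Emit:
apply_moves([
  [[-139, 56, 4, -3.6, 8], [-139, 56, 4, -3.6, 8], [-139, 56, 4, -3.6, 8], [-139, 56, 4, -3.6, 8], [-139, 56, 4, -3.6, 8], [-139, 56, 4, -3.6, 8]],
])

```text
time_s: 11.55
position: [0.6132, -0.1574, 0.1701]
tool_rot: [[-0.966, 0.259, -0.002], [0.259, 0.966, 0.0], [0.002, -0.0, -1.0]]
wrist_force: [-1.1, -0.8, -1.1]
gripper_width: 0.014
```

```bash
python3 - <<'E'
from h import *
mv(.6168,-.157,.140,165)
from scipy.optimize import least_squares
p,d=grab('scene','scene4'); X=cloud('scene',d); h=cv2.cvtColor(p,cv2.COLOR_RGB2HSV)
m=(h[...,1]<60)&(h[...,2]>50)&(X[...,2]>.065)&(X[...,2]<.093)&(np.hypot(X[...,0]-.617,X[...,1]+.157)<.042)
S=X[m]; f=lambda c:np.hypot(S[:,0]-c[0],S[:,1]-c[1])-.03
r=least_squares(f,[.617,-.157],loss='soft_l1',f_scale=.002); print(len(S),r.x,np.std(f(r.x)))
cv2.imwrite('pics/c4.png',np.clip(1.7*cv2.resize(cv2.imread('pics/scene4.png')[130:280,210:410],(600,450),interpolation=2),0,255).astype('uint8'))
E
```

```text
t 11.55 pos [ 0.6132 -0.1574  0.1701] ang 164.97 -> shift [-3.5  1.4 30.1] turn -0.0 F [-1.1 -0.8 -1.1] w 0.014
47 [ 0.61310358 -0.15634691] 0.001122844278838222
```

View pics/c4.png

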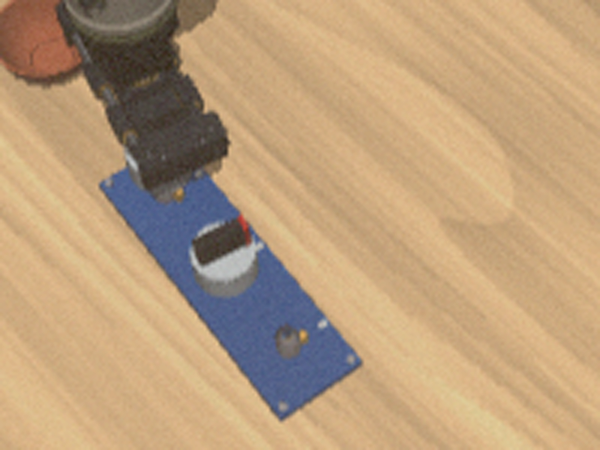

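Emit:
apply_moves([
  [[-3, 0.5, 5, 0, 8], [-3, 0.5, 15, 0, 8], [-3, 0.5, 22, 0, 8], [-3, 0.5, 28, 0, 8], [-3, 0.5, 28, 0, 8]],
])

```text
time_s: 12.1
position: [0.6168, -0.1569, 0.1418]
tool_rot: [[-0.966, 0.258, -0.002], [0.258, 0.966, 0.0], [0.002, -0.0, -1.0]]
wrist_force: [-1.4, 0.6, -1.9]
gripper_width: 0.0139
```

```bash
python3 -c "
from h import *
mv(.6165,-.158,.130,165)"
```

```text
t 12.1 pos [ 0.6168 -0.1569  0.1418] ang 165.03 -> shift [ 0.  -1.1 11.8] turn 0.0 F [-1.4  0.6 -1.9] w 0.0139
```

Emit:
apply_moves([
  [[0, 0, 4, 0, 8], [0, 0, 8, 0, 8], [0, 0, 12, 0, 8], [0, 0, 12, 0, 8]],
])

```text
time_s: 12.5
position: [0.6171, -0.1573, 0.1302]
tool_rot: [[-0.966, 0.258, -0.001], [0.258, 0.966, -0.0], [0.001, -0.0, -1.0]]
wrist_force: [-2.4, -0.6, -2.9]
gripper_width: 0.0136
```

Emit:
apply_moves([
  [[0, 0, 4, 0, 8], [0, 0, 8, 0, 8], [0, 0, 10, 0, 8], [0, 0, 10, 0, 8]],
])

```text
time_s: 12.9
position: [0.6172, -0.1577, 0.1223]
tool_rot: [[-0.966, 0.259, -0.0], [0.259, 0.966, 0.0], [0.0, 0.0, -1.0]]
wrist_force: [-11.4, 1.3, 14.9]
gripper_width: 0.0139
```

Home at z 0.1223, as expected. Release and lift straight, clear of both knobs.

Emit:
apply_moves([
  [[0, 0, -1, 0, 8], [0, 0, -1, 0, 40], [0, 0, -1, 0, 40], [0, 0, -1, 0, 40], [0, 0, -40, 0, 40], [0, 0, -80, 0, 40], [0, 0, -100, 0, 40], [100, 0, -120, 0, 40]],
])

```text
time_s: 13.7
position: [0.574, -0.1447, 0.2322]
tool_rot: [[-0.966, 0.257, 0.004], [0.257, 0.966, -0.004], [-0.005, -0.003, -1.0]]
wrist_force: [-0.6, 1.3, 1.1]
gripper_width: 0.0397
```

Emit:
apply_moves([
  [[130, -20, -40, 0, 40], [130, -20, -40, 0, 40], [130, -20, -40, 0, 40], [130, -20, -40, 0, 40], [130, -20, -40, 0, 40]],
])

```text
time_s: 14.2
position: [0.4396, -0.1298, 0.2716]
tool_rot: [[-0.966, 0.258, 0.003], [0.258, 0.966, 0.002], [-0.002, 0.003, -1.0]]
wrist_force: [-0.6, 0.3, 0.3]
gripper_width: 0.0403
```

```bash
python3 - <<'E'
from h import *
mv(.6,0,.3)
for n in('scene','top'):
    p,d=grab(n,n+'5'); X=cloud(n,d); Z=X[...,2]
    for c in([.626,-.057],[.616,-.157]):
        m=((np.hypot(X[...,0]-c[0],X[...,1]-c[1])<.034)&(Z>.071)&(Z<.1)).astype('uint8')
        nl,lab,st,ce=cv2.connectedComponentsWithStats(m); i=1+np.argmax(st[1:,4]); k=lab==i
        vv,uu=np.nonzero(k); q=ray(n,np.c_[uu,vv],.078)[:,:2]; w,V=np.linalg.eigh(np.cov(q.T))
        print(n,len(q),'z',np.median(Z[k]).round(4),q.mean(0).round(4),np.sqrt(12*w).round(3),'ang',np.degrees(np.arctan2(V[1,1],V[0,1])).round(1))
    for tg in('jar','bowl','block'):
        for r in nets.search_frame(n,tg)[:1]: print(n,tg,round(r['conf'],2),np.round(r['extent'],1))
a=cv2.imread('pics/scene5.png')[130:280,210:410];b=cv2.imread('pics/top5.png')[110:260,250:450]
cv2.imwrite('pics/c5.png',np.clip(1.7*np.hstack([cv2.resize(a,(400,300),interpolation=2),cv2.resize(b,(400,300),interpolation=2)]),0,255).astype('uint8'))
E
```

```text
t 14.2 pos [ 0.4396 -0.1298  0.2716] ang 165.07 -> shift [-121.6  166.8  -27.6] turn 0 F [-0.6  0.3  0.3] w 0.0403
scene 105 z 0.0767 [ 0.6269 -0.055 ] [0.016 0.052] ang 167.7
scene 96 z 0.0761 [ 0.6187 -0.1545] [0.017 0.051] ang 166.4
scene jar 0.76 [412.8 299.7 441.7 333.5]
scene bowl 0.73 [206.4 126.8 246.8 160.1]
scene block 0.88 [427.9 246.8 459.8 279.4]
top 94 z 0.0788 [ 0.6221 -0.0567] [0.014 0.052] ang 166.5
top 82 z 0.0786 [ 0.6175 -0.1567] [0.013 0.049] ang 159.2
top jar 0.63 [173.7 177.7 204.1 207. ]
top bowl 0.88 [439.2 163.4 482.4 200.8]
```

View pics/c5.png

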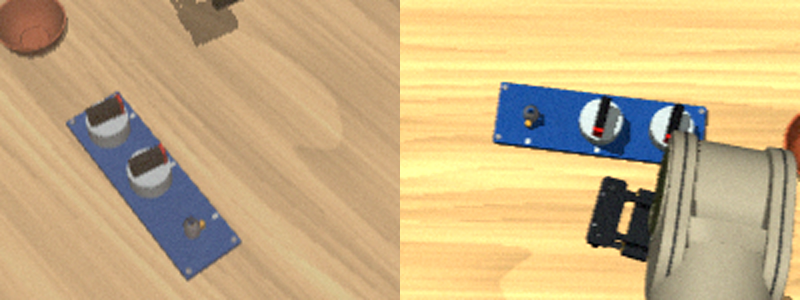

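Both knobs sit flat at the middle and right spindles (crop left 150,165 and 105,115) with their noses towards the marks. The left spindle is empty, and jar, bowl and block have not moved in the pictures.

```bash
python3 -c "
from h import *
print(arm.finish_job())"
```

```text
the job is handed in; nothing more can be done
None
```

I handed the job in at about 14.5 s, with both knobs seated and released; no verdict was given.

- **Knob a:** it stood on the key of the left spindle, and turning it about 10° either way did not make it drop. It then went fully home on the middle spindle.
- **Knob b:** it went fully home on the right spindle at the first try. The left spindle is empty.

**Last checks:**
- **Height:** the bar tops measured 76–79 mm above the bench. Fully home is 78 mm; a knob resting on its key would read 91 mm.
- **Direction:** the noses point about 7–8° off the marks. For knob b the top camera, partly blocked by the arm, read about 15° off, still inside the 20° limit.
- **Position:** the two cameras disagree by 1–5 mm on where the knobs are. I therefore rely on the depth at which each knob stopped, not on the cameras, for seating on the axis.
- **Bystanders:** the detector boxes for the jar, bowl and block are unchanged within detection noise. The block was not reported in the last top view, but it was in the scene view.
- **Release:** the gripper is clear of everything, and the wrist force is about zero.

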